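Meter one grinding ball into the sample cup

ROBOT

A 6-joint arm with a two-finger parallel gripper is mounted at the origin on the work surface. World frame = base frame: x ahead of the robot, y to its left, z up, the work surface at z = 0. Lengths are in mm, angles in degrees, forces in N, time in s.
With the tool pointing down it reaches from about 350 to 925 mm from the base axis. Payload 6.4 kg.
Tool frame: the origin (TCP) lies midway between the tips of the shut fingers; the grasp point (between the pads) lies 19 mm behind it; z points along the fingers, y is the line along which they close (so a half turn about z gives the same grasp; the last joint's range is limited). The gripper opens to 94 mm and grips with 3 to 60 N. Pads are 16 mm wide; open, the fingers measure 119 mm over their backs; the gripper's body (75 mm by 177 mm) begins 78 mm behind the grasp point.
Start: joints at [55.858, 14.043, 89.255, -0, 76.702, -9.975], TCP at [266.111, 593.042, 205.455] pointing down, gripper open.
Joint ranges: [-179.41, 179.41], [-58.25, 129.5], [7.25, 145.43], [-54.29, 234.29], [11.92, 165.04], [-157.13, 157.13]. Speed limits (degrees/s): [147.25, 147.25, 180, 180, 180, 180].

INTERFACE

Orientations are given as a 3x3 rotation matrix whose columns are the frame's x, y, z axes.
In Python, from station import monitor, optics, ticket gives the robot as it stands.
- The arm moves only by the tool carry_out, never from a script. Its argument "deltas" is text: rows parted by semicolons, each of 5 numbers parted by spaces: the closure, from -1 (fully open) to 1 (shut), then the shift along the tool's x, y, z in m, then the turn about the tool's z in rad. A call has 1 to 5 rows; each row shifts and turns the commanded pose from where the row before left it, along the tool's axes as they then stand; what a row does not reach is not made up. A row lasts 1/8 s, in which the tool goes at most 62.5 mm and 10.7 degrees, less where a joint would pass 70% of its speed; a pose out of reach is approached as far as the arm can. A call is refused whole if a number of a shift passes 0.0625 or a number of a turn 0.188, either way. A call with a gripper value outside its range is refused whole. The fingers move at their own pace and stop on an object; the grip force is fixed at half the most. Time passes only in rows, so rows that do not move let the fingers close. It gives the time, the measured TCP pose, the force, the opening and the grip force at its end, in the units of the state.
- monitor.sense(): the state, without advancing time (a new reading comes with each control period).
- optics.get_image(name): name is "scene" or "top"; returns the picture (400x640x3 uint8, blue, green, red); there is no depth.
- optics.camera_params(name): a dict with "K" (3x3 intrinsics, pixels), "position" and "attitude" of the camera in the world. Camera axes: x right, y up, looking along -z (the intrinsics and any distortion apply to the point x, -y, -z); pixel columns grow to the right and rows downward; lengths in mm; the calibration is good to about 2 mm. A picture is of the moment at which its call begins. camera_params takes no time and is no camera call.
- ticket.job_done(): hands the job in; it is judged then, once.
The state is a dict: "time_s": time; "joint_pos": joint angles; "qvel": joint speeds; "effort": joint torques, N m; "tool_pos": TCP position; "ee_rot": TCP orientation; "ft_force": force on the tool from outside, world axes, zero at the start; "ft_torque": the same for the moment, N m; "grip_width": opening from 0.0 (shut) to 1.0 (fully open); "gripper_force": force on a finger pad.
Only numpy, scipy, OpenCV 4.12 (cv2) and the standard library are available. Lean on these libraries where they do the work, as an engineer would, in place of code of your own. Each camera call takes 0.05 s, during which the arm holds its last target. There are 200 camera calls.

TASK

Stand the steel cup with the straight side handle upright on the table, centred under the spout of the ball dispenser, and let go of it. Then press the dispenser's plunger down until it bottoms, and hold it firmly on its stop (more than 11 N on the cap, never more than 25 N) for half a second or more so that exactly one ball runs into the cup; then let the plunger spring back up. Leave the cup where it stands, the other balls in the dispenser and everything else on the bench undisturbed.

Things in the scene. Friction and masses are not known exactly. Their poses are not given: they have to be found in the camera images.
- dispenser: Ball dispenser, fixed: white upright housing 66 x 44 mm (local x, y), roof 205 mm above the origin, on a grey foot 110 mm wide. An open aluminium magazine with steel balls slopes up to local +y (to 108 mm out, 172 mm high); a chute slopes down to local -y and ends in a square spout. Origin: centre of the housing in plan, at the foot's underside, which lies 0 to 12 mm below the table top. z up.
- spout (a point): Centre of the downward opening of the spout (32 x 32 mm outside), 110 mm from the dispenser's origin along its local -y and 70 mm above it (58 to 70 mm above the table). The spout's front face is 16 mm further out; its walls reach 42 mm above the opening.
- plunger_top (a point): Centre of the flat top of the plunger's grey round cap (36 mm across, 10 mm thick) on top of the housing, 245 mm above the dispenser's origin when up. It moves with the plunger, straight down.
- plunger (a joint): Plunger stroke in m: 0 up at rest, 0.026 on its rigid stop. The spring pushes back with 3.5 N at the top, 8 N at the stop; there the force rises steeply. The ball is let out only in the last 2 mm and takes about half a second to reach the cup. Held on the stop means a stroke over 0.0245 with more than 11 N on the cap for 0.5 s; over 25 N damages it. Let up too early, it may jam: press again.
- cup: Open round steel cup, 60 mm across at the rim, 56 mm at the foot, 45 mm high, wall 3 mm, floor 4 mm, 0.08 to 0.16 kg. Origin: centre of its underside; z up. Its straight handle points to local -x.
- cup_handle (a point): Grip point on the cup's handle, 75 mm from the cup's axis along local -x, 34 mm above its underside. The handle is a bar 12 mm wide (local y), 12 mm high, from 27 to 109 mm from the axis.
- cup_rim (a point): Centre of the cup's mouth, 45 mm above its underside; the mouth is 54 mm across.
- ball0_center (a point): Centre of the first steel ball (20 mm diameter, 33 g), at the start in the plunger's pocket inside the housing, out of sight: the one to be metered out.
- ball1_center (a point): Centre of the second steel ball, waiting in the magazine channel; it rolls into the pocket when the plunger has come back up. It must stay in the dispenser.
- ball2_center (a point): Centre of the third steel ball, waiting behind the second. It must stay in the dispenser.
- lidded_jar: Bystander: closed steel jar, 60 mm across, 62 mm high, no handle. Origin: centre of its underside.
- dish: Bystander: open white ceramic bowl, 72 mm across, 40 mm high, no handle. Origin: centre of its underside.
- reagent: Bystander: amber bottle, 72 mm across, 150 mm high. Origin: centre of its underside.
- weight: Bystander: brass cylinder, 38 mm across, 50 mm high. Origin: centre of its underside.
- beaker: Bystander: glass beaker, 68 mm across, 85 mm high. Origin: centre of its underside.
- spatula: Bystander: spatula 190 mm long, lying along its local x. Origin on its underside.
- notebook: Bystander: black notebook 150 x 210 x 14 mm. Origin: centre of its underside.

How it is judged (in metres and radians):
On the way, in this order (a step that is already met when the one before it is completed fails the run):
1. the cup stands upright on the table under the spout (within 15 mm of its centre), let go (horizontal distance between cup and spout below 0.015 m and angle between cup's own z axis and vertical below 0.1 rad and height (world z) of cup between -0.005 and 0.005 m and contact force between the fingers and cup below 0.1 N), for 0.3 s.
2. the plunger is held on its stop (stroke over 24.5 mm, over 11 N on it) for 0.5 s while the cup stands under the spout (horizontal distance between cup and spout below 0.015 m and angle between cup's own z axis and vertical below 0.1 rad and value of joint plunger above 0.0245 m and contact force between anything else and plunger above 11 N), for 0.5 s.
At the end, for the whole second after the job is handed in: The cup stands upright on the table within 15 mm of the spout's centre, the first ball lies in it, the plunger is back up (stroke under 3 mm) and the other two balls are still up in the dispenser (horizontal distance between cup and spout below 0.015 m and angle between cup's own z axis and vertical below 0.1 rad and height (world z) of cup between -0.005 and 0.005 m and value of joint plunger below 0.003 m and horizontal distance between ball0_center and cup below 0.027 m and z of ball0_center in the frame of cup between 0.005 and 0.03 m and z of each of ball1_center, ball2_center in the frame of dispenser above 0.13 m and horizontal distance between each of ball1_center, ball2_center and dispenser below 0.11 m); the robot touches nothing.
It fails at once if more than 25 N on the plunger (contact force between anything else and plunger above 25 N).
It fails at once if a bystander (lidded jar, dish, reagent bottle, weight, beaker, spatula, notebook) is moved more than 30 mm (distance of any of lidded_jar, dish, reagent, weight, beaker, spatula, notebook from where it was at the start of the episode above 0.03 m).
It also fails if it takes over 69 s, if anything falls off the work surface, if the arm or the gripper's body presses on something with over 40 N, if the wrist force passes 120 N, or if a joint passes its speed limit or range.

## Working session

There is one attempt and no reset: what is moved stays moved. The work goes in short steps, Python scripts to look and compute and a tool call to move; the robot and the scene stay as the last step left them, time stands still between calls to the robot, and variables do not carry over. Pictures are saved under pics/ and viewed, at most 10 in all, crops included, and the job is handed in when it is done.

Besides the shell and the picture viewer there is one more tool, called after ">>>" in YAML: its name, and indented under it one key for each argument. carry_out: Moves the arm, as the interface text tells. Its arguments: {"type":"object","properties":{"deltas":{"type":"string"}},"required":["deltas"]}

```bash
mkdir -p pics
python3 - <<'E'
from station import monitor, optics
import cv2
for n in("scene","top"):
    cv2.imwrite(f"pics/{n}0.png",optics.get_image(n)); print(optics.camera_params(n))
print(monitor.sense())
E
```

```text
{'K': array([[398.06273222,   0.        , 319.20619085],
       [  0.        , 398.06273222, 199.60635474],
       [  0.        ,   0.        ,   1.        ]]), 'position': array([1156.51700848,  269.21817102, 1122.13731754]), 'attitude': array([[-0.51023204, -0.69747403,  0.50318311],
       [ 0.85993391, -0.4046902 ,  0.31102977],
       [-0.01330192,  0.59140157,  0.80626747]])}
{'K': array([[465.51968498,   0.        , 316.31596411],
       [  0.        , 465.51968498, 205.01500192],
       [  0.        ,   0.        ,   1.        ]]), 'position': array([ 296.23019488, -103.83424472, 1932.21985593]), 'attitude': array([[ 0.01986472,  0.98903068, -0.14636839],
       [-0.99974369,  0.01805925, -0.01365368],
       [-0.0108606 ,  0.1466021 ,  0.98913592]])}
{'time_s': 0.1, 'joint_pos': array([ 5.58582978e+01,  1.40793929e+01,  8.93157688e+01, -1.79675650e-03,
        7.67023446e+01, -9.97658810e+00]), 'qvel': array([ 0.05720406, -0.06422218, -0.12407186, -0.05702877, -0.10951347,
       -0.0024469 ]), 'effort': array([ 1.28425490e-03, -4.16910303e+01, -3.15527558e+01,  6.86513563e-02,
        3.09198804e-02, -4.13526732e-05]), 'tool_pos': array([265.80394209, 592.58734266, 204.48389251]), 'ee_rot': array([[-9.12372379e-01,  4.09360205e-01, -9.29865019e-04],
       [ 4.09361176e-01,  9.12371303e-01, -1.42563078e-03],
       [ 2.64785650e-04, -1.68135678e-03, -9.99998551e-01]]), 'ft_force': array([ 0.05805057, -0.423686  ,  1.18614754]), 'ft_torque': array([-0.00877729, -0.01865581, -0.00754691]), 'gripper_force': 0.0, 'grip_width': 1.0016232117970763}
```

View pics/scene0.png

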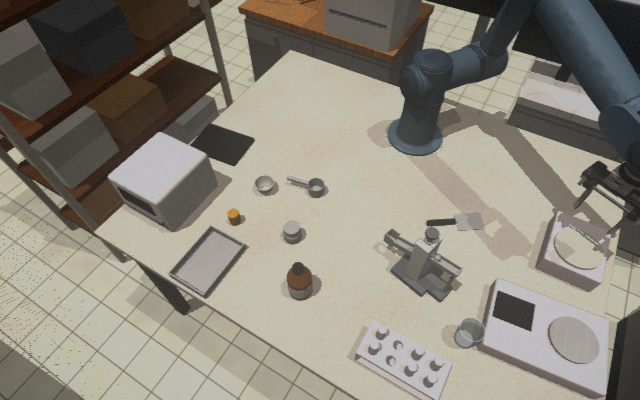

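View pics/top0.png

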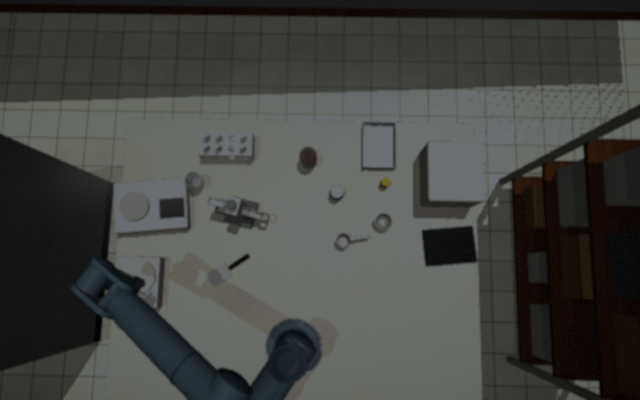

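The scene view shows the cup near (316,187) with its handle towards (290,181), and the dispenser near (428,262). In the top view the cup is near (343,242) and the dispenser near (238,212). I'll enlarge both.

Run:
```python
import cv2,numpy as np
s=cv2.imread("pics/scene0.png");t=cv2.imread("pics/top0.png")
t=cv2.convertScaleAbs(t,alpha=1.8)
def c(im,x,y,w,h,k): return cv2.resize(im[y:y+h,x:x+w],None,fx=k,fy=k,interpolation=cv2.INTER_CUBIC)
A=c(s,375,220,100,80,8)
cv2.imwrite("pics/a.png",A[:600,:800])
B=np.vstack([c(t,200,180,80,60,5),c(t,320,205,80,60,5)])
C=np.vstack([c(s,275,160,80,60,5),np.zeros((300,400,3),np.uint8)])
cv2.imwrite("pics/b.png",np.hstack([B,C]))
```

```text
(no output)
```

View pics/a.png

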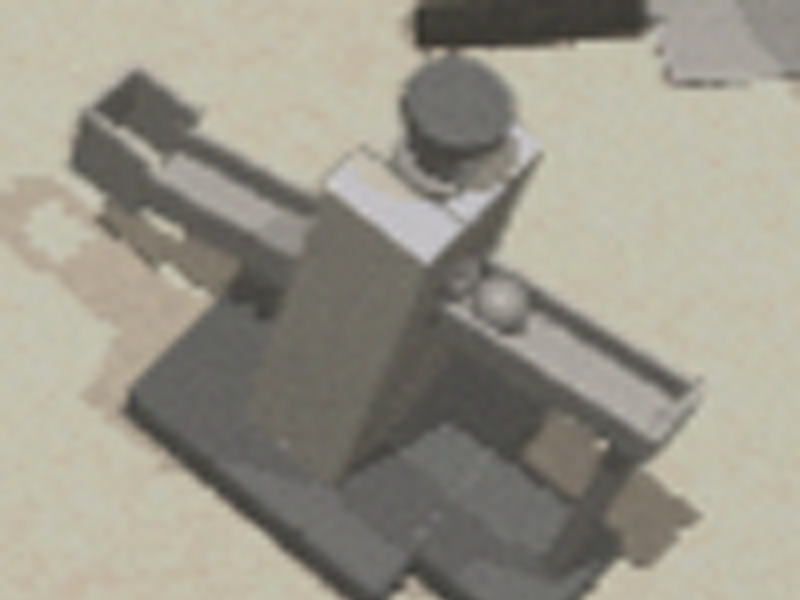

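View pics/b.png

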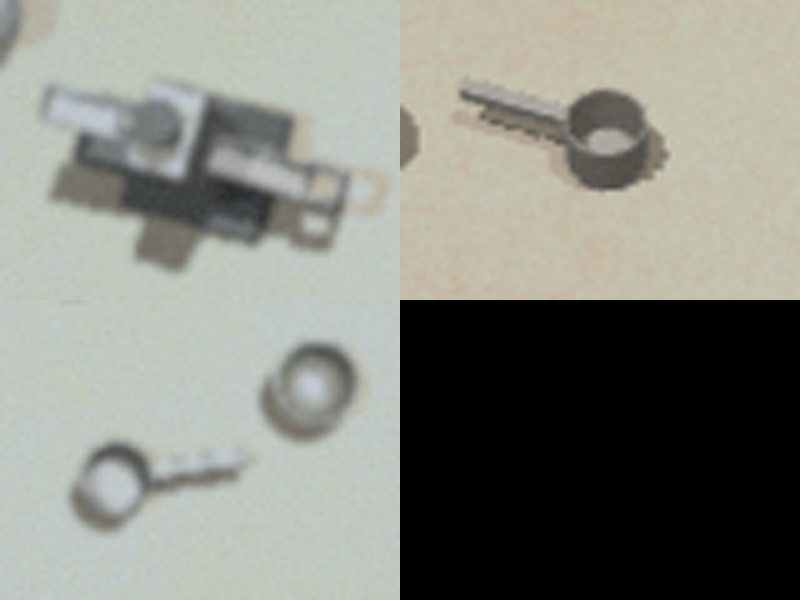

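The crops show (in crop pixels):
- **Dispenser, scene view:** cap top centre at (458,100), roof corners L(328,185), F(428,262) and R(538,152), spout mouth rim centre at (140,114).
- **Dispenser, top view:** cap at (160,127), spout rim at (323,188).
- **Cup:** scene rim at (206,123) with handle tip (63,85); top-view rim at (114,182) with handle tip (245,158).

I'll fit both poses from these.

```bash
cat > h.py <<'E'
import numpy as np
from scipy.optimize import least_squares
from station import optics
P={n:optics.camera_params(n) for n in("scene","top")}
def proj(n,X):
    p=P[n]; c=(np.atleast_2d(X)-p["position"])@p["attitude"]
    c=c*[1,-1,-1]; u=c@p["K"].T; return u[:,:2]/u[:,2:]
def pose(q,L):
    c,s=np.cos(q[2]),np.sin(q[2]); L=np.atleast_2d(np.array(L,float))
    return np.c_[c*L[:,0]-s*L[:,1]+q[0],s*L[:,0]+c*L[:,1]+q[1],L[:,2]+(q[3] if len(q)>3 else 0)]
def fit(obs,q0):
    f=lambda q:np.concatenate([(proj(n,pose(q,l))-np.array(px)).ravel() for n,l,px in obs])
    r=least_squares(f,q0,loss="soft_l1"); return r.x,f(r.x).reshape(-1,2).round(1)
def ray(n,px,z):
    p=P[n]; d=np.linalg.inv(p["K"])@[*px,1]; d=p["attitude"]@(d*[1,-1,-1]); o=p["position"]
    return o+d*(z-o[2])/d[2]
E
python3 - <<'E'
from h import *
S=lambda u,v,k=8,x=375,y=220:((u+.5)/k-.5+x,(v+.5)/k-.5+y)
T=lambda u,v:S(u,v,5,200,180)
o=[("scene",(0,0,245),S(458,100)),("top",(0,0,245),T(160,127)),
("scene",(33,-22,205),S(328,185)),("scene",(33,22,205),S(428,262)),("scene",(-33,22,205),S(538,152)),
("scene",(0,-110,112),S(140,114)),("top",(0,-110,112),T(323,188)),
("top",(33,-22,205),T(212,94)),("top",(33,22,205),T(153,78)),("top",(-33,-22,205),T(189,180))]
g=ray("top",T(160,127),240)
q,r=fit(o,[g[0],g[1],-.2,-5]);print("disp",q,np.degrees(q[2]));print(r.tolist())
print("spout",pose(q,(0,-110,70)),"cap",pose(q,(0,0,245)))
C=lambda u,v:S(u,v,5,275,160); D=lambda u,v:S(u,v,5,320,205)
o=[("scene",(0,0,45),C(206,123)),("scene",(-109,0,40),C(63,87)),("top",(0,0,45),D(114,182)),("top",(-109,0,40),D(245,158))]
g=ray("top",D(114,182),45)
q,r=fit(o,[g[0],g[1],1.5]);print("cup",q,np.degrees(q[2]));print(r.tolist(),"grip",pose(q,(-75,0,34)))
for n,px,z in (("jar",(337,192),62),("dish",(382,223),40),("reagent",(309,156),150),("beaker",(195,183),85),("note",(450,245),14),("weight",(385,183),50)): print(n,ray("top",px,z).round())
for n,px in(("jar",(292,227)),("dish",(264,184))): print(n,ray("scene",px,50).round())
E
```

```text
disp [ 5.44874648e+02  2.33398738e+02 -2.56058145e-01 -1.29378987e+01] -14.671051019067361
[[-0.0, 0.3], [-0.1, -0.7], [-1.1, 0.0], [-0.1, 0.7], [0.8, -0.9], [-0.1, -0.3], [0.1, -0.5], [-0.3, 0.7], [0.4, 0.8], [-0.9, 0.1]]
spout [[517.01503604 126.98519575  57.06210134]] cap [[544.87464753 233.39873834 232.06210134]]
cup [ 431.83567855 -188.06180844    1.76292284] 101.00803813572547
[[0.8, -0.1], [0.3, 0.1], [0.4, -0.4], [0.6, -0.1]] grip [[ 446.15668164 -261.6818388    34.        ]]
jar [ 628. -161.   62.]
dish [ 507. -347.   40.]
reagent [754. -47. 150.]
beaker [651. 415.  85.]
note [ 424. -629.   14.]
weight [ 671. -358.   50.]
jar [ 624. -164.   50.]
dish [ 526. -343.   50.]
```

The fit is consistent, with residuals under about 1 px. The spout is at about (517,127), its opening about 57 mm up. The cap is at (545,233,232), and the handle grip point at (446,-262,34). First I go above the handle, turning +54.8° on the way.

>>> carry_out:
  deltas: "-1 0 0 -0.06 0; -1 -0.0402 -0.0426 0 0; -1 -0.0402 -0.0426 0 0; -1 -0.0402 -0.0426 0 0; -1 -0.0402 -0.0426 0 0"

```text
time_s: 0.72
tool_pos: [343.1, 369.9, 265.0]
ee_rot: [[-0.913, 0.409, -0.0], [0.409, 0.913, -0.0], [0.0, -0.001, -1.0]]
ft_force: [-0.1, -0.3, -0.1]
grip_width: 0.997
gripper_force: 0.0
```

>>> carry_out:
  deltas: "-1 -0.0402 -0.0426 0 0; -1 -0.0402 -0.0426 0 0; -1 -0.0402 -0.0426 0 0; -1 -0.0402 -0.0426 0 0; -1 -0.0275 -0.0522 0 0"

```text
time_s: 1.35
tool_pos: [423.9, 89.7, 265.2]
ee_rot: [[-0.912, 0.409, -0.0], [0.409, 0.912, -0.0], [0.0, -0.0, -1.0]]
ft_force: [1.2, 0.3, -0.1]
grip_width: 0.997
gripper_force: 0.0
```

>>> carry_out:
  deltas: "-1 -0.0275 -0.0522 0 0; -1 -0.0275 -0.0522 0 0; -1 -0.0275 -0.0522 0 0; -1 -0.0275 -0.0522 0 0; -1 -0.0275 -0.0522 0 0"

```text
time_s: 1.98
tool_pos: [441.9, -204.7, 265.2]
ee_rot: [[-0.912, 0.41, 0.0], [0.41, 0.912, 0.0], [0.0, 0.0, -1.0]]
ft_force: [0.1, 0.5, 1.5]
grip_width: 1.002
gripper_force: 0.0
```

>>> carry_out:
  deltas: "-1 -0.0275 -0.0522 0 0; -1 0 0 0 0.18; -1 0 0 0 0.18; -1 0 0 0 0.18; -1 0 0 0 0.18"

```text
time_s: 2.6
tool_pos: [445.8, -261.6, 264.9]
ee_rot: [[-0.41, 0.912, -0.001], [0.912, 0.41, 0.001], [0.001, -0.0, -1.0]]
ft_force: [-0.1, -0.4, -0.1]
grip_width: 1.001
gripper_force: 0.0
```

>>> carry_out:
  deltas: "-1 0 0 0 0.18; -1 0 0 0 0.056; -1 0 0 0 0; -1 0 0 0 0"

```text
time_s: 3.1
tool_pos: [445.9, -261.6, 265.2]
ee_rot: [[-0.193, 0.981, -0.0], [0.981, 0.193, 0.0], [0.0, -0.0, -1.0]]
ft_force: [-0.6, 0.4, 0.0]
grip_width: 1.002
gripper_force: 0.0
```

>>> carry_out:
  deltas: "-1 0 0 0.06 0; -1 0 0 0.06 0; -1 0 0 0.06 0; -1 0 0 0.05 0; -1 0 0 0.02 0"

```text
time_s: 3.72
tool_pos: [444.0, -259.9, 12.0]
ee_rot: [[-0.192, 0.981, -0.004], [0.981, 0.192, 0.004], [0.005, -0.003, -1.0]]
ft_force: [-0.3, 0.4, 0.7]
grip_width: 1.0
gripper_force: 0.0
```

>>> carry_out:
  deltas: "1 0 0 0 0; 1 0 0 0 0; 1 0 0 0 0; 1 0 0 0 0; 1 0 0 0 0"

```text
time_s: 4.35
tool_pos: [446.3, -262.0, 16.0]
ee_rot: [[-0.192, 0.981, 0.001], [0.981, 0.192, -0.001], [-0.001, 0.001, -1.0]]
ft_force: [-0.1, -0.4, -0.2]
grip_width: 0.506
gripper_force: 0.0
```

>>> carry_out:
  deltas: "1 0 0 0 0; 1 0 0 0 0; 1 0 0 0 0; 1 0 0 0 0; 1 0 0 0 0"

```text
time_s: 4.97
tool_pos: [446.0, -261.7, 15.4]
ee_rot: [[-0.192, 0.981, -0.0], [0.981, 0.192, 0.0], [0.0, -0.0, -1.0]]
ft_force: [-0.9, -0.0, 0.4]
grip_width: 0.126
gripper_force: 30.0
```

Run:
```python
from station import optics
import cv2,numpy as np
s=optics.get_image("scene");t=cv2.convertScaleAbs(optics.get_image("top"),alpha=1.8)
def c(im,x,y,w,h,k): return cv2.resize(im[y:y+h,x:x+w],None,fx=k,fy=k,interpolation=cv2.INTER_CUBIC)
cv2.imwrite("pics/g.png",np.hstack([c(s,265,145,80,75,5),c(t,310,205,80,75,5)]))
```

```text
(no output)
```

View pics/g.png

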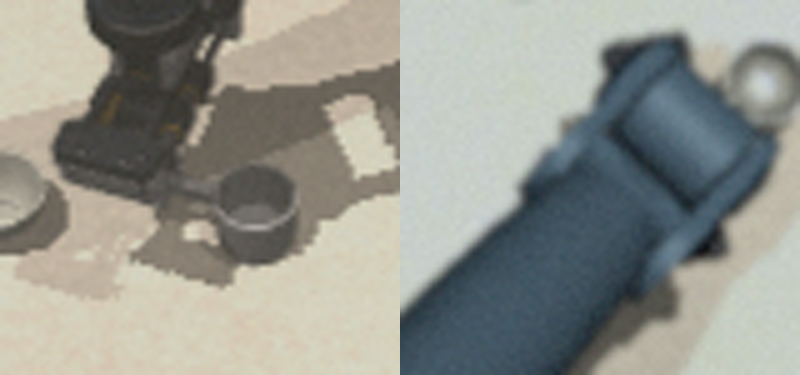

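The grip holds (11.8 mm opening, 30 N) and the cup's rim, at crop (258,198), hasn't shifted. I lift it, turn the handle in line with the spout's outward direction, and move to a staging point in front of the spout.

>>> carry_out:
  deltas: "1 0 0 -0.01 0; 1 0 0 -0.02 0; 1 0.022 0.00725 0 0; 1 0.022 0.00725 0 0; 1 0.022 0.00725 0 0"

```text
time_s: 5.7
tool_pos: [454.9, -192.2, 46.1]
ee_rot: [[-0.192, 0.981, 0.001], [0.981, 0.192, -0.0], [-0.001, 0.001, -1.0]]
ft_force: [-0.5, -0.1, -1.1]
grip_width: 0.123
gripper_force: 30.0
```

>>> carry_out:
  deltas: "1 0.022 0.00725 0 0; 1 0.022 0.00725 0 0; 1 0.022 0.00725 0 0; 1 0.022 0.00725 0 0; 1 0.022 0.00725 0 0"

```text
time_s: 6.32
tool_pos: [469.4, -77.2, 46.1]
ee_rot: [[-0.192, 0.981, 0.001], [0.981, 0.192, -0.0], [-0.0, 0.001, -1.0]]
ft_force: [-0.3, 0.5, -0.9]
grip_width: 0.12
gripper_force: 30.0
```

>>> carry_out:
  deltas: "1 0.022 0.00725 0 0; 1 0.022 0.00725 0 0; 1 0 0 0 0.112; 1 0 0 0 0.112; 1 0 0 0 0.112"

```text
time_s: 6.95
tool_pos: [475.1, -31.8, 46.0]
ee_rot: [[0.146, 0.989, 0.0], [0.989, -0.146, -0.0], [-0.0, 0.0, -1.0]]
ft_force: [-0.9, 0.1, -1.3]
grip_width: 0.128
gripper_force: 30.0
```

>>> carry_out:
  deltas: "1 0 0 0 0.112; 1 0 0 0.01 0; 1 0 0 0.01 0; 1 0 0 0 0; 1 0 0 0 0"

```text
time_s: 7.58
tool_pos: [474.9, -31.9, 25.3]
ee_rot: [[0.252, 0.968, -0.0], [0.968, -0.252, 0.0], [0.0, -0.0, -1.0]]
ft_force: [0.4, -0.1, -0.5]
grip_width: 0.123
gripper_force: 30.0
```

Run:
```python
from station import optics
import cv2,numpy as np
s=optics.get_image("scene");t=cv2.convertScaleAbs(optics.get_image("top"),alpha=1.8)
def c(im,x,y,w,h,k): return cv2.resize(im[y:y+h,x:x+w],None,fx=k,fy=k,interpolation=cv2.INTER_CUBIC)
cv2.imwrite("pics/st.png",np.hstack([c(s,340,180,100,100,5),c(t,240,190,60,100,5)]))
```

```text
(no output)
```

View pics/st.png

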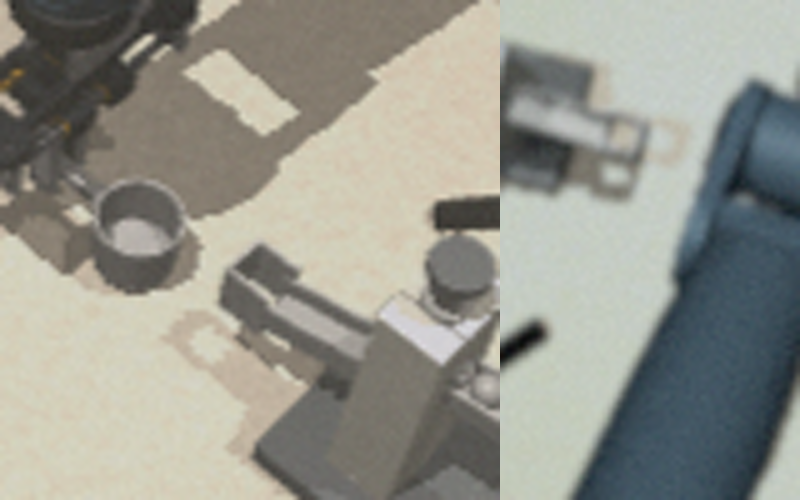

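The cup hangs level at the staging point, with its rim centre near crop (141,218), in line with the spout. I check that against the prediction.

Run:
```python
from h import *
q=(474.9+75*.252,-31.9+75*.968,np.arctan2(.968,.252))
print(q,(proj("scene",pose(q,(0,0,55)))-[340,180]+.5)*5)
a=np.linspace(0,6.28,60);r=(proj("scene",pose(q,np.c_[30*np.cos(a),30*np.sin(a),55+0*a]))-[340,180]+.5)*5
print(r.min(0),r.max(0))
```

```text
(493.79999999999995, 40.699999999999996, np.float64(1.3161186467637935)) [[143.71090486 220.74234003]]
[ 96.42022523 181.54464644] [191.12140257 261.02365846]
```

>>> carry_out:
  deltas: "1 0 0 0.006 0; 1 0.015 0 0 0; 1 0.015 0 0 0; 1 0.015 0 0 0; 1 0.015 0 0 0"

```text
time_s: 8.3
tool_pos: [490.4, 27.5, 19.5]
ee_rot: [[0.252, 0.968, 0.0], [0.968, -0.252, 0.0], [0.0, 0.0, -1.0]]
ft_force: [-0.5, -1.0, -1.6]
grip_width: 0.125
gripper_force: 30.0
```

>>> carry_out:
  deltas: "1 0.015 0.0005 0 0; 1 0.0145 0.0005 0 0; 1 0 0 0 0; 1 0 0 0.002 0; 1 0 0 0.002 0"

```text
time_s: 8.93
tool_pos: [498.4, 54.0, 15.3]
ee_rot: [[0.253, 0.968, -0.0], [0.968, -0.253, -0.0], [-0.0, -0.0, -1.0]]
ft_force: [-1.2, -1.8, 2.3]
grip_width: 0.124
gripper_force: 30.0
```

>>> carry_out:
  deltas: "1 0 0 0 0; 1 0 0 0 0"

```text
time_s: 9.18
tool_pos: [498.5, 54.2, 15.5]
ee_rot: [[0.253, 0.968, -0.0], [0.968, -0.253, -0.0], [-0.0, -0.0, -1.0]]
ft_force: [-0.5, -0.1, -0.5]
grip_width: 0.127
gripper_force: 30.0
```

Run:
```python
from station import optics
import cv2,numpy as np
s=optics.get_image("scene");t=cv2.convertScaleAbs(optics.get_image("top"),alpha=1.8)
def c(im,x,y,w,h,k): return cv2.resize(im[y:y+h,x:x+w],None,fx=k,fy=k,interpolation=cv2.INTER_CUBIC)
cv2.imwrite("pics/pl.png",np.hstack([c(s,360,205,60,60,8),c(t,240,190,40,60,8)]))
```

```text
(no output)
```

View pics/pl.png

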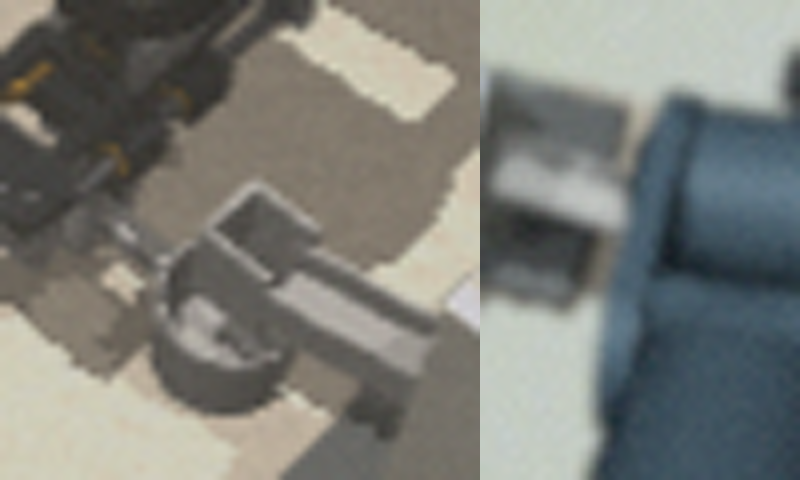

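The cup stands under the spout. Its rim shows from x≈150 to 292 with the lower edge at y≈365, and the spout's upper rim corners are near (258,180), (205,232), (318,235) and (270,285). I compare these with a model.

Run:
```python
from h import *
cv=lambda X:((proj("scene",X)-[360,205]+.5)*8).round()
q=(498.5+75*.253,54.2+75*.968,0); print(q)
a=np.linspace(0,6.28,60);r=cv(pose(q,np.c_[30*np.cos(a),30*np.sin(a),45+0*a]));print(r.min(0),r.max(0))
r=cv(pose(q,np.c_[28*np.cos(a),28*np.sin(a),0*a]));print(r.max(0))
d=(544.87,233.4,-.25606,-12.9)
print(cv(pose(d,[(16,-126,112),(-16,-126,112),(-16,-94,112),(16,-94,112),(16,-126,70),(16,-94,70)])))
```

```text
(517.475, 126.8, 0)
[162. 239.] [318. 374.]
[296. 425.]
[[199. 232.]
 [253. 181.]
 [320. 232.]
 [266. 285.]
 [186. 289.]
 [251. 341.]]
```

The cup sits about 5 mm too far out along the handle, so I push it in by 4.5 mm, release, and back off upwards.

>>> carry_out:
  deltas: "1 0 0 -0.002 0; 1 0.0045 0 0 0; 1 0 0 0.002 0; 1 0 0 0 0; 1 0 0 0 0"

```text
time_s: 9.9
tool_pos: [499.7, 58.9, 15.4]
ee_rot: [[0.252, 0.968, -0.0], [0.968, -0.252, 0.0], [0.0, -0.0, -1.0]]
ft_force: [0.1, -0.4, -1.6]
grip_width: 0.126
gripper_force: 30.0
```

>>> carry_out:
  deltas: "-0.2 0 0 0 0; -0.2 0 0 0 0; -0.2 0 0 0 0; -0.2 0 0 0 0; -0.2 0 0 0 0"

```text
time_s: 10.52
tool_pos: [499.7, 58.8, 15.5]
ee_rot: [[0.252, 0.968, 0.0], [0.968, -0.252, 0.0], [0.0, 0.0, -1.0]]
ft_force: [0.1, -0.3, 0.0]
grip_width: 0.591
gripper_force: 0.0
```

>>> carry_out:
  deltas: "-0.2 -0.01 0 -0.04 0; -0.2 -0.02 0 -0.06 0; -0.2 -0.02 0 -0.06 0; -0.2 -0.02 0 -0.06 0; -0.2 -0.02 0 -0.04 0"

```text
time_s: 11.15
tool_pos: [477.5, -28.3, 276.7]
ee_rot: [[0.252, 0.968, 0.004], [0.968, -0.252, -0.001], [-0.0, 0.004, -1.0]]
ft_force: [1.7, -1.0, -0.5]
grip_width: 0.599
gripper_force: 0.0
```

>>> carry_out:
  deltas: "1 -0.05 0 0 0; 1 -0.05 0 0 0; 1 0 0 0 0; 1 0 0 0 0"

```text
time_s: 11.65
tool_pos: [451.9, -124.0, 273.2]
ee_rot: [[0.252, 0.968, -0.0], [0.968, -0.252, 0.001], [0.0, -0.0, -1.0]]
ft_force: [0.7, 0.1, -0.9]
grip_width: 0.208
gripper_force: 0.0
```

Run:
```python
from station import optics
import cv2,numpy as np
s=optics.get_image("scene");t=cv2.convertScaleAbs(optics.get_image("top"),alpha=1.8)
def c(im,x,y,w,h,k): return cv2.resize(im[y:y+h,x:x+w],None,fx=k,fy=k,interpolation=cv2.INTER_CUBIC)
cv2.imwrite("pics/pl2.png",np.hstack([c(s,360,205,50,60,8),c(t,240,190,50,60,8)]))
```

```text
(no output)
```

View pics/pl2.png

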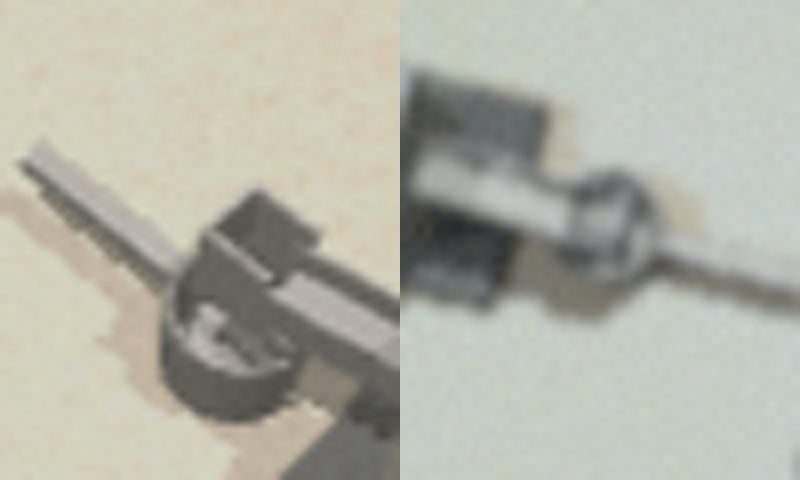

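In the scene crop the cup's left edge is now at x≈160 and its base at y≈422, against a prediction of 162 and 425 for a centred cup. The top view agrees, with the right edge near x=260 and y from 168 to 285. A final check on the top view, and the plunger approach.

Run:
```python
from h import *
from station import monitor
cv=lambda X:((proj("top",X)-[240,190]+.5)*8).round()
q=(517.0,127.0,0)
a=np.linspace(0,6.28,60);r=cv(pose(q,np.c_[30*np.cos(a),30*np.sin(a),45+0*a]));print(r.min(0),r.max(0))
m=monitor.sense();R=m["ee_rot"];t=m["tool_pos"];print(t)
print(R.T@(np.array([544.9,233.4,250])-t), m["joint_pos"])
```

```text
[153. 172.] [270. 289.]
[ 452.11612318 -123.32328513  273.18794972]
[368.58459252   0.3958015   23.30820579] [-2.91687170e+01 -1.42533386e+01  1.10444243e+02  1.42515716e-02
  8.38288725e+01 -1.46511905e+01]
```

>>> carry_out:
  deltas: "1 0.06 0 0 0; 1 0.06 0 0 0; 1 0.06 0 0 0; 1 0.06 0 0 0; 1 0.06 0 0 0"

```text
time_s: 12.38
tool_pos: [527.4, 169.5, 273.4]
ee_rot: [[0.25, 0.968, 0.0], [0.968, -0.25, -0.0], [0.0, 0.0, -1.0]]
ft_force: [0.5, -0.7, 0.2]
grip_width: 0.005
gripper_force: 0.0
```

>>> carry_out:
  deltas: "1 0.045 0 0 0; 1 0.0236 0.0004 0 0; 1 0 0 0.02 0; 1 0 0 0.013 0; 1 0 0 0 0"

```text
time_s: 13.0
tool_pos: [544.1, 230.6, 238.0]
ee_rot: [[0.254, 0.967, -0.004], [0.967, -0.254, -0.001], [-0.002, -0.004, -1.0]]
ft_force: [0.2, -0.3, -0.1]
grip_width: 0.005
gripper_force: 0.0
```

>>> carry_out:
  deltas: "1 0 0 0.005 0; 1 0 0 0.005 0; 1 0 0 0 0; 1 0 0 0 0"

```text
time_s: 13.5
tool_pos: [545.8, 231.8, 231.1]
ee_rot: [[0.252, 0.968, 0.001], [0.968, -0.252, -0.001], [-0.0, 0.001, -1.0]]
ft_force: [-0.6, -2.8, 3.4]
grip_width: 0.005
gripper_force: 1.8
```

>>> carry_out:
  deltas: "1 0 0 0.006 0; 1 0 0 0.006 0; 1 0 0 0.006 0; 1 0 0 0.003 0; 1 0 0 0 0"

```text
time_s: 14.12
tool_pos: [545.9, 232.0, 210.1]
ee_rot: [[0.252, 0.968, 0.002], [0.968, -0.252, -0.0], [-0.0, 0.002, -1.0]]
ft_force: [0.3, -3.0, 6.4]
grip_width: 0.003
gripper_force: 2.9
```

>>> carry_out:
  deltas: "1 0 0 0.001 0; 1 0 0 0 0"

```text
time_s: 14.38
tool_pos: [546.0, 232.0, 209.5]
ee_rot: [[0.252, 0.968, 0.002], [0.968, -0.252, -0.0], [0.0, 0.002, -1.0]]
ft_force: [-1.6, -3.1, 6.2]
grip_width: 0.009
gripper_force: 3.5
```

>>> carry_out:
  deltas: "1 0 0 0.001 0; 1 0 0 0.001 0; 1 0 0 0 0"

```text
time_s: 14.75
tool_pos: [545.9, 232.0, 207.7]
ee_rot: [[0.252, 0.968, 0.002], [0.968, -0.252, -0.0], [0.0, 0.002, -1.0]]
ft_force: [-1.3, -2.4, 7.3]
grip_width: 0.009
gripper_force: 3.8
```

>>> carry_out:
  deltas: "1 0 0 0.001 0; 1 0 0 0 0"

```text
time_s: 15.0
tool_pos: [546.0, 232.0, 207.6]
ee_rot: [[0.252, 0.968, 0.002], [0.968, -0.252, -0.001], [0.0, 0.002, -1.0]]
ft_force: [-3.1, -4.1, 11.3]
grip_width: 0.002
gripper_force: 5.7
```

It's on the stop, and 1 mm of command adds about 5 N. I add 1 mm and hold.

>>> carry_out:
  deltas: "1 0 0 0.001 0; 1 0 0 0 0"

```text
time_s: 15.25
tool_pos: [546.1, 232.0, 207.6]
ee_rot: [[0.252, 0.968, 0.002], [0.968, -0.252, -0.001], [0.0, 0.002, -1.0]]
ft_force: [-5.2, -4.6, 15.1]
grip_width: 0.004
gripper_force: 7.6
```

>>> carry_out:
  deltas: "1 0 0 0 0; 1 0 0 0 0; 1 0 0 0 0; 1 0 0 0 0; 1 0 0 0 0"

```text
time_s: 15.88
tool_pos: [546.0, 232.1, 207.6]
ee_rot: [[0.252, 0.968, 0.002], [0.968, -0.252, -0.001], [0.0, 0.002, -1.0]]
ft_force: [-5.9, -4.3, 15.1]
grip_width: 0.004
gripper_force: 7.6
```

>>> carry_out:
  deltas: "1 0 0 0 0; 1 0 0 0 0; 1 0 0 0 0; 1 0 0 0 0; 1 0 0 0 0"

```text
time_s: 16.5
tool_pos: [546.0, 232.1, 207.6]
ee_rot: [[0.252, 0.968, 0.002], [0.968, -0.252, -0.001], [0.0, 0.002, -1.0]]
ft_force: [-4.2, -4.5, 14.2]
grip_width: 0.005
gripper_force: 7.6
```

>>> carry_out:
  deltas: "1 0 0 -0.008 0; 1 0 0 -0.01 0; 1 0 0 -0.01 0; 1 0 0 -0.03 0; 1 0 0 -0.03 0"

```text
time_s: 17.12
tool_pos: [544.4, 232.8, 291.8]
ee_rot: [[0.252, 0.968, -0.003], [0.968, -0.252, 0.001], [0.0, -0.003, -1.0]]
ft_force: [-0.3, 0.8, 0.1]
grip_width: 0.008
gripper_force: 0.0
```

>>> carry_out:
  deltas: "1 -0.06 0 0 0; 1 -0.06 0 0 0; 1 -0.06 0 0 0; 1 -0.06 0 0 0; 1 -0.06 0 0 0"

```text
time_s: 17.75
tool_pos: [468.6, -58.8, 291.4]
ee_rot: [[0.251, 0.968, -0.001], [0.968, -0.251, 0.002], [0.002, -0.001, -1.0]]
ft_force: [0.4, 0.1, -0.1]
grip_width: 0.005
gripper_force: 0.0
```

>>> carry_out:
  deltas: "1 -0.06 0 0 0; 1 0 0 0 0; 1 0 0 0 0; 1 0 0 0 0; 1 0 0 0 0"

```text
time_s: 18.38
tool_pos: [454.8, -114.9, 292.2]
ee_rot: [[0.25, 0.968, -0.0], [0.968, -0.25, 0.0], [0.0, -0.0, -1.0]]
ft_force: [0.3, -0.6, 0.3]
grip_width: 0.005
gripper_force: 0.0
```

Run:
```python
from station import optics
import cv2,numpy as np
s=optics.get_image("scene");t=cv2.convertScaleAbs(optics.get_image("top"),alpha=1.8)
def c(im,x,y,w,h,k): return cv2.resize(im[y:y+h,x:x+w],None,fx=k,fy=k,interpolation=cv2.INTER_CUBIC)
cv2.imwrite("pics/end.png",c(s,360,210,100,75,8))
```

```text
(no output)
```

View pics/end.png

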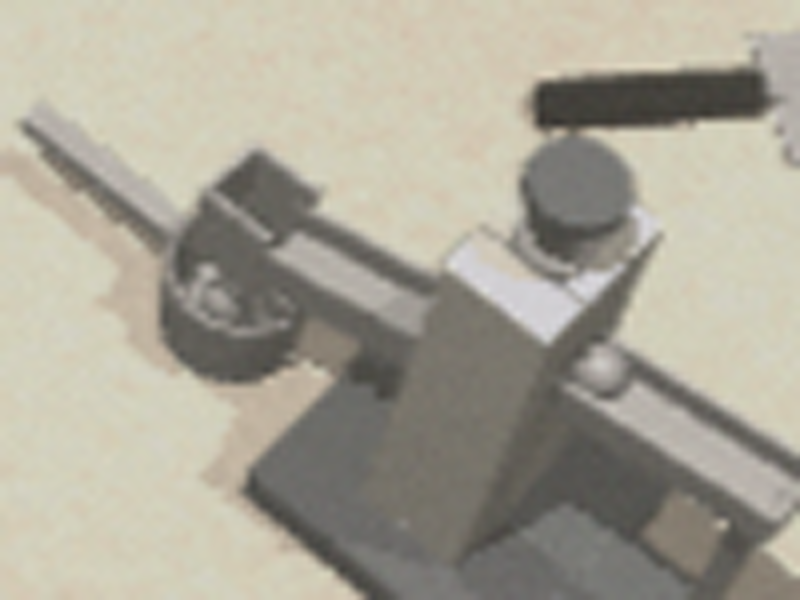

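There is a ball in the cup at (215,298). The remaining balls have moved up one place (visible one at (602,370)), the cap is back up at (580,185), and the cup has not moved. I hand it in.

```bash
python3 -c "
from station import ticket
print(ticket.job_done())"
```

```text
the job is handed in; nothing more can be done
None
```

The job is handed in, with no verdict returned: the cup stands under the spout with one ball in it, the plunger was held on its stop at about 16 N for over a second and is back up, and no bystander was touched.

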